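# Weigh the peeled bamboo shoots on the spring scale

## Task

Weigh the two peeled, cream-coloured bamboo shoots together: stand both upright, side by side, on the tray of the green spring scale and let go, so that the tray sinks under their weight. Set them down gently, never slamming or pushing the tray down to its bottom stop, and leave the yellow unpeeled shoot standing where it is.

Things in the scene. Friction and masses are not known exactly. Their poses are not given: they have to be found in the camera images.
- peeled_a_mid (a point): A peeled bamboo shoot, cream-coloured, upright on a dark chopping board 22 mm thick. Round about its z axis, 92 mm tall: foot 58 mm across up to 12 mm above its base, straight waist 46 mm across from 26 to 66 mm (grip there), blunt pointed top. 0.17 to 0.28 kg. This point is on its axis, half-way up, 46 mm above its base.
- peeled_b_mid (a point): The other peeled bamboo shoot, the same in every way as the first, standing elsewhere on the same board. This point is on its axis, 46 mm above its base.
- tray_floor (a point): Centre of the floor (top face) of the scale's bare metal tray; sinks with it. x along the short side, y along the long. Inside 170 (x) by 230 mm (y); rim 8 mm high. Empty, the floor is 150 mm above the table. It sinks level, wherever loaded, about 45 mm per kg (220 N/m): 14 to 25 mm under both shoots, bobs a little and settles. Bottom stop at 45 mm.
- unpeeled_mid (a point): The yellow unpeeled shoot with pale rings and a brown tip, standing upright on the same board among the peeled ones: 106 mm tall, 62 mm across the foot. To be left alone. This point is on its axis, 53 mm above its base. The three shoots stand at least 100 mm apart, centre to centre.

How it is judged:
By the outcome, as a careful person would: the job done as asked, in the order asked, and still so for the second after the job is handed in, with the robot touching nothing.
It also fails if it takes over 61 s, if anything falls off the work surface, if the arm or the gripper's body presses on something with over 40 N, if the wrist force passes 120 N, or if a joint passes its speed limit or range.

## Robot

A 6-joint arm with a two-finger parallel gripper is mounted at the origin on the work surface. World frame = base frame: x ahead of the robot, y to its left, z up, the work surface at z = 0. Lengths are in m, angles in rad, forces in N, time in s.
With the tool pointing down it reaches from about 0.35 to 0.725 m from the base axis. Payload 4.3 kg.
Tool frame: the origin (TCP) lies midway between the tips of the shut fingers; the grasp point (between the pads) lies 19 mm behind it (grasp_offset is the distance from the TCP to the grasp point, in m); z points along the fingers, y is the line along which they close (so a half turn about z gives the same grasp; the last joint's range is limited). The gripper opens to 85 mm and grips with 20 to 120 N. Pads are 22 mm wide; open, the fingers measure 114 mm over their backs; the gripper's body (76 mm by 85 mm) begins 54 mm behind the grasp point. The pads swing forward as they close: fully open they stand 13 mm farther back than shut.
Start: joints at [1.063, 0.377, 0.081, 1.274, 0, 1.46], TCP at [0.223, 0.53, 0.231] pointing down, gripper open.
Joint ranges: [-2.72, 2.72], [-0.84, 1.66], [-1.02, 1.22], [-1.77, 2.12], [-1.37, 1.28], [-3.14, 3.14]. Speed limits (rad/s): [2.57, 2.57, 3.14, 3.14, 3.14, 3.14].

## Interface

Orientations are given as a unit quaternion [x, y, z, w].
In Python, from cell import * gives the robot as it stands.
- The arm moves only by the tool step_arm, never from a script. Its argument "plan" is a list of rows, each an object of numbers: "tx", "ty", "tz": the shift along the world's x, y, z in m; "rx", "ry", "rz": the turn, a rotation vector about the world's x, y, z in rad; "grip": the opening in per cent of the stroke, from 0 (shut) to 100 (fully open). A call has 1 to 12 rows; each row shifts and turns the commanded pose from where the row before left it; what a row does not reach is not made up. A row lasts 1/12 s, in which the tool goes at most 41.7 mm and 7.16 degrees, less where a joint would pass 70% of its speed; a pose out of reach is approached as far as the arm can. A call with a gripper value outside its range is refused whole. The fingers move at their own pace and stop on an object; "squeeze" is the grip in N (left out, the last holds). Time passes only in rows, so rows that do not move let the fingers close. It gives the time, the measured TCP pose, the force, the opening and the grip force at its end, in the units of the state.
- get_obs(): the state, without advancing time (a new reading comes with each control period).
- capture(name): name is "side" or "top"; returns a dict with "pixels" (420x560x3 uint8, red, green, blue), "depth" (420x560 float32, m along the optical axis (not along the pixel's ray), 0 where there is no reading), "fx", "fy", "cx", "cy" (pixels), "k1" (the pictures are not rectified: a ray, as slopes to the right and down, at radius r is drawn at 1 + k1 r^2 times it, then the intrinsics apply), "extrinsics" (4x4, takes a point from camera to world coordinates). Camera axes: x right, y down, z forward; pixel columns grow to the right and rows downward; lengths in m; the calibration is good to about 2 mm. A picture is of the moment at which its call begins.
- close_job(): hands the job in; it is judged then, once.
The state is a dict: "time": time; "joint_positions": joint angles; "qvel": joint speeds; "joint_torque": joint torques, N m; "eef_pos": TCP position; "orientation": TCP orientation; "wrist_force": force on the tool from outside, world axes, zero at the start; "wrist_torque": the same for the moment, N m; "grip_width": opening from 0.0 (shut) to 1.0 (fully open); "grip_force": force on a finger pad.
Only numpy, scipy, OpenCV 4.12 (cv2) and the standard library are available. Lean on these libraries where they do the work, as an engineer would, in place of code of your own. Each camera call takes 0.05 s, during which the arm holds its last target. There are 200 camera calls.

## Working session

There is one attempt and no reset: what is moved stays moved. The work goes in short steps, Python scripts to look and compute and a tool call to move; the robot and the scene stay as the last step left them, time stands still between calls to the robot, and variables do not carry over. Pictures are saved under pics/ and viewed, at most 10 in all, crops included, and the job is handed in when it is done.

Besides the shell and the picture viewer there is one more tool, called after "Request:" as a command line: name --argument value ..., lists and objects as JSON in quotes. step_arm: Moves the arm, as the interface text tells. Its arguments: {"type":"object","properties":{"plan":{"type":"array"},"squeeze":{"type":"number"}},"required":["plan"]}

```bash
mkdir -p pics; python3 - <<'E'
from cell import *
import cv2,numpy as np,pickle
d={}
for n in("side","top"):
    c=capture(n); d[n]=c; cv2.imwrite(f"pics/{n}0.png",c["pixels"][:,:,::-1])
    print(n,c["fx"],c["fy"],c["cx"],c["cy"],c["k1"],np.round(c["extrinsics"],3).tolist())
pickle.dump(d,open("c0.pkl","wb"))
o=get_obs();print(o)
E
```

```text
side 396.9998676866496 396.9998676866496 278.0488760401268 212.29729051844134 -0.10118689854552351 [[0.836, -0.366, 0.409, 0.203], [-0.548, -0.583, 0.6, -0.444], [0.019, -0.726, -0.688, 0.714], [0.0, 0.0, 0.0, 1.0]]
top 514.2080019361644 514.2080019361644 277.52442208343587 201.901663499346 -0.1108091148043688 [[0.01, -0.993, 0.119, 0.402], [-1.0, -0.013, -0.021, 0.037], [0.023, -0.119, -0.993, 1.452], [0.0, 0.0, 0.0, 1.0]]
{'time': 0.1, 'joint_positions': array([1.06265621e+00, 3.77998232e-01, 7.97429044e-02, 1.27439729e+00,
       6.71261874e-06, 1.46052252e+00]), 'qvel': array([-0.00087593, -0.00175945,  0.00269676, -0.00046795,  0.00135977,
       -0.00161196]), 'joint_torque': array([ 9.30819297e-04, -4.64695072e+01,  2.70581496e+01,  1.20786962e-02,
       -7.05010211e-05, -1.65372164e-06]), 'eef_pos': array([0.22247179, 0.52957165, 0.23044318]), 'orientation': array([ 1.97623552e-01,  9.80277547e-01, -8.83105657e-04, -2.85634435e-04]), 'wrist_force': array([-0.42325218, -0.69211764,  0.15621755]), 'wrist_torque': array([0.03080314, 0.01128857, 0.01949684]), 'grip_force': 0.0, 'grip_width': 0.9969419631782602}
```

View pics/top0.png

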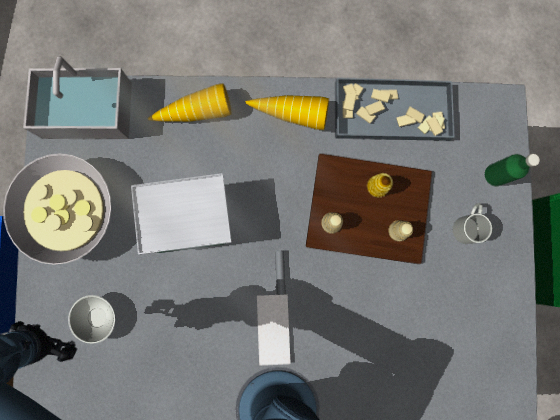

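View pics/side0.png

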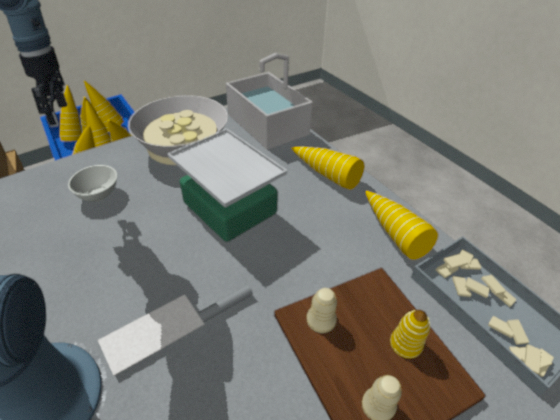

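The top view shows the peeled shoots at about (332,223) and (400,231), the unpeeled one at (380,185) and the tray centre at about (182,213). The side view shows the peeled shoots at about (322,311) and (382,398), the unpeeled at (410,335) and the tray at about (228,166).

```bash
cat > h.py <<'E'
import cv2,numpy as np
from scipy.optimize import least_squares
def cloud(c):
    h,w=c["depth"].shape; v,u=np.mgrid[:h,:w]
    K=np.array([[c["fx"],0,c["cx"]],[0,c["fy"],c["cy"]],[0,0,1.]])
    s=cv2.undistortPoints(np.stack([u,v],-1).reshape(-1,1,2).astype(float),K,np.array([c["k1"],0,0,0.])).reshape(h,w,2)
    P=np.dstack([s,np.ones((h,w))])*c["depth"][...,None]
    E=np.array(c["extrinsics"]); W=P@E[:3,:3].T+E[:3,3]; W[c["depth"]==0]=np.nan
    return W
def cream(c):
    hsv=cv2.cvtColor(c["pixels"],cv2.COLOR_RGB2HSV)
    return hsv
E
python3 - <<'E'
from h import *; import pickle
d=pickle.load(open("c0.pkl","rb"))
px={"top":[(332,223),(400,231),(380,185)],"side":[(322,311),(382,398),(410,335)]}
for n,c in d.items():
    W=cloud(c); hsv=cream(c)
    for i,(u,v) in enumerate(px[n]):
        m=np.zeros(W.shape[:2],bool); r=24 if n=="top" else 45
        m[max(v-r,0):v+r,u-r:u+r]=1
        m&=(hsv[...,2]>90)&(W[...,2]>.03)&(W[...,2]<.16)
        k,l,st,_=cv2.connectedComponentsWithStats(m.astype(np.uint8)); lab=1+np.argmax(st[1:,4]); P=W[l==lab]
        z=P[:,2]; print(n,i,len(P),"z",np.round(np.percentile(z,[2,50,98]),3),"mean xy of top",P[z>np.percentile(z,98)-.012][:,:2].mean(0).round(4),hsv[v,u])
        Q=P[(z>.05)&(z<.086)]
        if len(Q)>15:
            f=least_squares(lambda p:np.hypot(Q[:,0]-p[0],Q[:,1]-p[1])-.023,P[:,:2].mean(0),loss="soft_l1",f_scale=.003)
            print("   waist circle",f.x.round(4),len(Q),"rms",np.sqrt(np.mean(f.fun**2)).round(4))
    z=W[...,2]; m=(z>.142)&(z<.166)&(W[...,0]>.3)&(W[...,0]<.65)&(W[...,1]>.05)&(W[...,1]<.4)
    k,l,st,_=cv2.connectedComponentsWithStats(m.astype(np.uint8)); lab=1+np.argmax(st[1:,4])
    P=W[l==lab]; print(n,"tray",len(P),"z",np.median(P[:,2]).round(4),cv2.minAreaRect((P[:,:2]*1000).astype(np.float32)))
E
```

```text
side 0 998 z [0.032 0.081 0.113] mean xy of top [ 0.5127 -0.1474] [ 24  63 150]
   waist circle [ 0.516  -0.1446] 259 rms 0.0006
side 1 1261 z [0.033 0.087 0.113] mean xy of top [ 0.4923 -0.3365] [ 26  59 156]
   waist circle [ 0.4961 -0.335 ] 272 rms 0.0006
side 2 1292 z [0.033 0.087 0.128] mean xy of top [ 0.6168 -0.2787] [ 26 255 151]
   waist circle [ 0.618  -0.2789] 362 rms 0.0015
side tray 4977 z 0.15 ((524.2020263671875, 253.37591552734375), (179.20114135742188, 242.1185760498047), 8.571549415588379)
top 0 325 z [0.034 0.096 0.116] mean xy of top [ 0.517  -0.1427] [ 30  51 229]
   waist circle [ 0.5179 -0.1443] 32 rms 0.0003
top 1 383 z [0.033 0.093 0.116] mean xy of top [ 0.4961 -0.3319] [ 22 100 193]
   waist circle [ 0.4968 -0.3336] 61 rms 0.0008
top 2 375 z [0.034 0.092 0.127] mean xy of top [ 0.6186 -0.2715] [ 25 189 214]
   waist circle [ 0.6213 -0.2744] 85 rms 0.0015
top tray 6441 z 0.1505 ((525.51171875, 255.69454956054688), (177.41505432128906, 238.19866943359375), 8.59986400604248)
```

Request:
step_arm --plan '[{"tx": 0.0147, "ty": -0.0337, "rz": -0.0512, "grip": 100}, {"tx": 0.0147, "ty": -0.0337, "rz": -0.0512}, {"tx": 0.0147, "ty": -0.0337, "rz": -0.0512}, {"tx": 0.0147, "ty": -0.0337, "rz": -0.0512}, {"tx": 0.0147, "ty": -0.0337, "rz": -0.0512}, {"tx": 0.0147, "ty": -0.0337, "rz": -0.0512}, {"tx": 0.0147, "ty": -0.0337, "rz": -0.0512}, {"tx": 0.0147, "ty": -0.0337, "rz": -0.0512}, {"tx": 0.0147, "ty": -0.0337, "rz": -0.0512}, {"tx": 0.0147, "ty": -0.0337, "rz": -0.0512}, {"tx": 0.0147, "ty": -0.0337, "rz": -0.0512}, {"tx": 0.0147, "ty": -0.0337, "rz": -0.0512}]'

```text
$.plan[0]: bad value
```

Request:
step_arm --plan '[{"tx": 0.0147, "ty": -0.0337, "rz": -0.0512}, {"tx": 0.0147, "ty": -0.0337, "rz": -0.0512}, {"tx": 0.0147, "ty": -0.0337, "rz": -0.0512}, {"tx": 0.0147, "ty": -0.0337, "rz": -0.0512}, {"tx": 0.0147, "ty": -0.0337, "rz": -0.0512}, {"tx": 0.0147, "ty": -0.0337, "rz": -0.0512}, {"tx": 0.0147, "ty": -0.0337, "rz": -0.0512}, {"tx": 0.0147, "ty": -0.0337, "rz": -0.0512}, {"tx": 0}, {"tx": 0}, {"tx": 0}]'

```text
$.plan[0]: bad value
```

Request:
step_arm --plan '[{"tx": 0.0147, "ty": -0.0337, "tz": 0, "rx": 0, "ry": 0, "rz": -0.0512, "grip": 100}, {"tx": 0.0147, "ty": -0.0337, "tz": 0, "rx": 0, "ry": 0, "rz": -0.0512, "grip": 100}, {"tx": 0.0147, "ty": -0.0337, "tz": 0, "rx": 0, "ry": 0, "rz": -0.0512, "grip": 100}, {"tx": 0.0147, "ty": -0.0337, "tz": 0, "rx": 0, "ry": 0, "rz": -0.0512, "grip": 100}, {"tx": 0.0147, "ty": -0.0337, "tz": 0, "rx": 0, "ry": 0, "rz": -0.0512, "grip": 100}, {"tx": 0.0147, "ty": -0.0337, "tz": 0, "rx": 0, "ry": 0, "rz": -0.0512, "grip": 100}, {"tx": 0.0147, "ty": -0.0337, "tz": 0, "rx": 0, "ry": 0, "rz": -0.0512, "grip": 100}, {"tx": 0.0147, "ty": -0.0337, "tz": 0, "rx": 0, "ry": 0, "rz": -0.0512, "grip": 100}, {"tx": 0.0147, "ty": -0.0337, "tz": 0, "rx": 0, "ry": 0, "rz": -0.0512, "grip": 100}, {"tx": 0.0147, "ty": -0.0337, "tz": 0, "rx": 0, "ry": 0, "rz": -0.0512, "grip": 100}]'

```text
time: 0.93
eef_pos: [0.3697, 0.1914, 0.2311]
orientation: [0.44, 0.898, -0.0, -0.0]
wrist_force: [1.2, -0.3, -0.6]
grip_width: 1.003
grip_force: 0.0
```

Request:
step_arm --plan '[{"tx": 0.0147, "ty": -0.0337, "tz": 0, "rx": 0, "ry": 0, "rz": -0.0512, "grip": 100}, {"tx": 0.0147, "ty": -0.0337, "tz": 0, "rx": 0, "ry": 0, "rz": -0.0512, "grip": 100}, {"tx": 0.0147, "ty": -0.0337, "tz": 0, "rx": 0, "ry": 0, "rz": -0.0512, "grip": 100}, {"tx": 0.0147, "ty": -0.0337, "tz": 0, "rx": 0, "ry": 0, "rz": -0.0512, "grip": 100}, {"tx": 0.0147, "ty": -0.0337, "tz": 0, "rx": 0, "ry": 0, "rz": -0.0512, "grip": 100}, {"tx": 0.0147, "ty": -0.0337, "tz": 0, "rx": 0, "ry": 0, "rz": -0.0512, "grip": 100}, {"tx": 0.0147, "ty": -0.0337, "tz": 0, "rx": 0, "ry": 0, "rz": -0.0512, "grip": 100}, {"tx": 0.0147, "ty": -0.0337, "tz": 0, "rx": 0, "ry": 0, "rz": -0.0512, "grip": 100}, {"tx": 0.0147, "ty": -0.0337, "tz": 0, "rx": 0, "ry": 0, "rz": -0.0512, "grip": 100}, {"tx": 0.0147, "ty": -0.0337, "tz": 0, "rx": 0, "ry": 0, "rz": -0.0512, "grip": 100}, {"tx": 0, "ty": 0, "tz": 0, "rx": 0, "ry": 0, "rz": 0, "grip": 100}, {"tx": 0, "ty": 0, "tz": 0, "rx": 0, "ry": 0, "rz": 0, "grip": 100}]'

```text
time: 1.93
eef_pos: [0.5168, -0.1453, 0.2304]
orientation: [0.654, 0.757, -0.0, -0.001]
wrist_force: [0.3, 0.3, 0.7]
grip_width: 1.001
grip_force: 0.0
```

Request:
step_arm --plan '[{"tx": 0, "ty": 0.001, "tz": -0.025, "rx": 0, "ry": 0, "rz": 0, "grip": 100}, {"tx": 0, "ty": 0, "tz": -0.025, "rx": 0, "ry": 0, "rz": 0, "grip": 100}, {"tx": 0, "ty": 0, "tz": -0.025, "rx": 0, "ry": 0, "rz": 0, "grip": 100}, {"tx": 0, "ty": 0, "tz": -0.025, "rx": 0, "ry": 0, "rz": 0, "grip": 100}, {"tx": 0, "ty": 0, "tz": -0.022, "rx": 0, "ry": 0, "rz": 0, "grip": 100}, {"tx": 0, "ty": 0, "tz": -0.02, "rx": 0, "ry": 0, "rz": 0, "grip": 100}, {"tx": 0, "ty": 0, "tz": -0.02, "rx": 0, "ry": 0, "rz": 0, "grip": 100}, {"tx": 0, "ty": 0, "tz": -0.012, "rx": 0, "ry": 0, "rz": 0, "grip": 100}, {"tx": 0, "ty": 0, "tz": -0.0055, "rx": 0, "ry": 0, "rz": 0, "grip": 100}, {"tx": 0, "ty": 0, "tz": 0, "rx": 0, "ry": 0, "rz": 0, "grip": 100}]'

```text
time: 2.77
eef_pos: [0.5149, -0.1411, 0.0506]
orientation: [0.652, 0.758, -0.0, -0.002]
wrist_force: [-0.8, -0.2, -0.4]
grip_width: 1.0
grip_force: 0.0
```

Request:
step_arm --plan '[{"tx": 0, "ty": 0, "tz": 0, "rx": 0, "ry": 0, "rz": 0, "grip": 30}, {"tx": 0, "ty": 0, "tz": 0, "rx": 0, "ry": 0, "rz": 0, "grip": 30}, {"tx": 0, "ty": 0, "tz": 0, "rx": 0, "ry": 0, "rz": 0, "grip": 30}, {"tx": 0, "ty": 0, "tz": 0, "rx": 0, "ry": 0, "rz": 0, "grip": 30}, {"tx": 0, "ty": 0, "tz": 0, "rx": 0, "ry": 0, "rz": 0, "grip": 30}, {"tx": 0, "ty": 0, "tz": 0, "rx": 0, "ry": 0, "rz": 0, "grip": 30}, {"tx": 0, "ty": 0, "tz": 0, "rx": 0, "ry": 0, "rz": 0, "grip": 30}, {"tx": 0, "ty": 0, "tz": 0, "rx": 0, "ry": 0, "rz": 0, "grip": 30}]' --squeeze 35

```text
time: 3.43
eef_pos: [0.5178, -0.1432, 0.0532]
orientation: [0.652, 0.758, 0.001, 0.001]
wrist_force: [-1.2, 0.7, 5.7]
grip_width: 0.529
grip_force: 36.2
```

Request:
step_arm --plan '[{"tx": 0, "ty": 0, "tz": 0.005, "rx": 0, "ry": 0, "rz": 0, "grip": 30}, {"tx": 0, "ty": 0, "tz": 0.01, "rx": 0, "ry": 0, "rz": 0, "grip": 30}, {"tx": 0, "ty": 0, "tz": 0.02, "rx": 0, "ry": 0, "rz": 0, "grip": 30}, {"tx": 0, "ty": 0, "tz": 0.025, "rx": 0, "ry": 0, "rz": 0, "grip": 30}, {"tx": 0, "ty": 0, "tz": 0.025, "rx": 0, "ry": 0, "rz": 0, "grip": 30}, {"tx": 0, "ty": 0, "tz": 0.025, "rx": 0, "ry": 0, "rz": 0, "grip": 30}, {"tx": 0, "ty": 0, "tz": 0.025, "rx": 0, "ry": 0, "rz": 0, "grip": 30}, {"tx": 0, "ty": 0, "tz": 0.025, "rx": 0, "ry": 0, "rz": 0, "grip": 30}, {"tx": 0, "ty": 0, "tz": 0.015, "rx": 0, "ry": 0, "rz": 0, "grip": 30}, {"tx": 0, "ty": 0, "tz": 0.005, "rx": 0, "ry": 0, "rz": 0, "grip": 30}, {"tx": 0, "ty": 0, "tz": 0, "rx": 0, "ry": 0, "rz": 0, "grip": 30}, {"tx": 0, "ty": 0, "tz": 0, "rx": 0, "ry": 0, "rz": 0, "grip": 30}]'

```text
time: 4.43
eef_pos: [0.5164, -0.1428, 0.2313]
orientation: [0.653, 0.758, -0.0, -0.0]
wrist_force: [0.1, 0.1, -2.0]
grip_width: 0.529
grip_force: 36.3
```

Request:
step_arm --plan '[{"tx": 0, "ty": 0.01, "tz": 0, "rx": 0, "ry": 0, "rz": 0, "grip": 30}, {"tx": 0, "ty": 0.02, "tz": 0, "rx": 0, "ry": 0, "rz": 0, "grip": 30}, {"tx": 0, "ty": 0.03, "tz": 0, "rx": 0, "ry": 0, "rz": 0, "grip": 30}, {"tx": 0, "ty": 0.03, "tz": 0, "rx": 0, "ry": 0, "rz": 0, "grip": 30}, {"tx": 0, "ty": 0.03, "tz": 0, "rx": 0, "ry": 0, "rz": 0, "grip": 30}, {"tx": 0, "ty": 0.03, "tz": 0, "rx": 0, "ry": 0, "rz": 0, "grip": 30}, {"tx": 0, "ty": 0.03, "tz": 0, "rx": 0, "ry": 0, "rz": 0, "grip": 30}, {"tx": 0, "ty": 0.03, "tz": 0, "rx": 0, "ry": 0, "rz": 0, "grip": 30}]'

```text
time: 5.1
eef_pos: [0.5151, 0.0692, 0.2302]
orientation: [0.652, 0.758, -0.001, -0.001]
wrist_force: [0.4, -0.3, -2.1]
grip_width: 0.529
grip_force: 36.3
```

Request:
step_arm --plan '[{"tx": 0, "ty": 0.03, "tz": 0, "rx": 0, "ry": 0, "rz": 0, "grip": 30}, {"tx": 0, "ty": 0.03, "tz": 0, "rx": 0, "ry": 0, "rz": 0, "grip": 30}, {"tx": 0, "ty": 0.03, "tz": 0, "rx": 0, "ry": 0, "rz": 0, "grip": 30}, {"tx": 0, "ty": 0.03, "tz": 0, "rx": 0, "ry": 0, "rz": 0, "grip": 30}, {"tx": 0, "ty": 0.03, "tz": 0, "rx": 0, "ry": 0, "rz": 0, "grip": 30}, {"tx": 0, "ty": 0.03, "tz": 0, "rx": 0, "ry": 0, "rz": 0, "grip": 30}, {"tx": 0, "ty": 0.03, "tz": 0, "rx": 0, "ry": 0, "rz": 0, "grip": 30}, {"tx": 0, "ty": 0.02, "tz": 0, "rx": 0, "ry": 0, "rz": 0, "grip": 30}, {"tx": 0, "ty": 0.01, "tz": 0, "rx": 0, "ry": 0, "rz": 0, "grip": 30}, {"tx": 0, "ty": 0, "tz": 0, "rx": 0, "ry": 0, "rz": 0, "grip": 30}, {"tx": 0, "ty": 0, "tz": 0, "rx": 0, "ry": 0, "rz": 0, "grip": 30}, {"tx": 0, "ty": 0, "tz": 0, "rx": 0, "ry": 0, "rz": 0, "grip": 30}]'

```text
time: 6.1
eef_pos: [0.5165, 0.3059, 0.2313]
orientation: [0.653, 0.757, -0.001, 0.0]
wrist_force: [0.8, 0.3, -2.2]
grip_width: 0.532
grip_force: 36.3
```

```bash
python3 - <<'E'
from cell import *
from h import *
o=get_obs();print(o["eef_pos"],o["orientation"],o["wrist_force"],o["wrist_torque"])
c=capture("side");cv2.imwrite("pics/s1.png",cv2.resize(c["pixels"][60:300,120:400,::-1],None,fx=2,fy=2))
W=cloud(c);hsv=cream(c)
z=W[...,2]
m=(hsv[...,1]>35)&(hsv[...,1]<130)&(hsv[...,0]>15)&(hsv[...,0]<35)&(z>.16)&(abs(W[...,0]-.517)<.06)&(abs(W[...,1]-.306)<.06)
P=W[m];print(len(P),np.percentile(P[:,2],[1,5,50,99]).round(4))
for a in np.arange(.19,.30,.01):
    Q=P[abs(P[:,2]-a)<.005]
    if len(Q)>5: print(a.round(2),len(Q),Q[:,:2].mean(0).round(4),np.ptp(Q[:,0]).round(3))
E
```

```text
[0.51645774 0.30588604 0.23131456] [ 6.52912901e-01  7.57432593e-01 -7.81241307e-04  2.46688085e-05] [ 0.82655739  0.34420171 -2.16820173] [-0.0729037   0.01345844 -0.00765751]
815 [0.2031 0.2071 0.2485 0.2917]
0.2 26 [0.5021 0.2844] 0.042
0.21 95 [0.5058 0.2843] 0.05
0.22 119 [0.5069 0.287 ] 0.049
0.23 74 [0.5096 0.2866] 0.039
0.24 65 [0.5071 0.2866] 0.053
0.25 78 [0.5066 0.2874] 0.06
0.26 83 [0.509  0.2872] 0.063
0.27 100 [0.5131 0.2894] 0.062
0.28 88 [0.5084 0.2928] 0.078
0.29 80 [0.5104 0.2981] 0.068
```

View pics/s1.png

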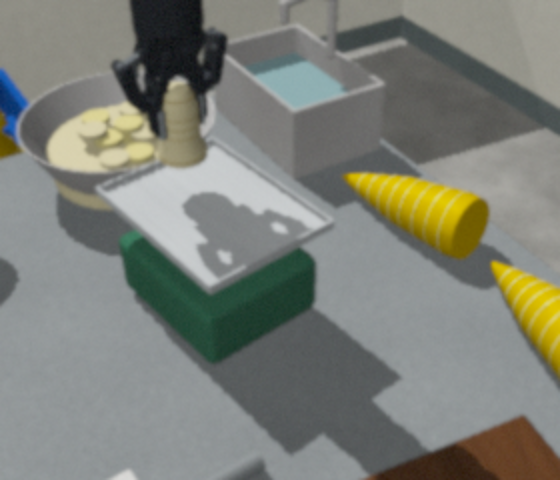

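The shoot hangs upright in the gripper over the far half of the tray (at about (182,120) in the crop), with its base at about 0.202. I'll lower it until the tray carries its weight, about 62 mm.

Request:
step_arm --plan '[{"tx": 0, "ty": 0, "tz": -0.01, "rx": 0, "ry": 0, "rz": 0, "grip": 30}, {"tx": 0, "ty": 0, "tz": -0.015, "rx": 0, "ry": 0, "rz": 0, "grip": 30}, {"tx": 0, "ty": 0, "tz": -0.01, "rx": 0, "ry": 0, "rz": 0, "grip": 30}, {"tx": 0, "ty": 0, "tz": -0.005, "rx": 0, "ry": 0, "rz": 0, "grip": 30}, {"tx": 0, "ty": 0, "tz": -0.003, "rx": 0, "ry": 0, "rz": 0, "grip": 30}, {"tx": 0, "ty": 0, "tz": -0.003, "rx": 0, "ry": 0, "rz": 0, "grip": 30}, {"tx": 0, "ty": 0, "tz": -0.003, "rx": 0, "ry": 0, "rz": 0, "grip": 30}, {"tx": 0, "ty": 0, "tz": -0.003, "rx": 0, "ry": 0, "rz": 0, "grip": 30}, {"tx": 0, "ty": 0, "tz": -0.003, "rx": 0, "ry": 0, "rz": 0, "grip": 30}, {"tx": 0, "ty": 0, "tz": -0.002, "rx": 0, "ry": 0, "rz": 0, "grip": 30}, {"tx": 0, "ty": 0, "tz": 0, "rx": 0, "ry": 0, "rz": 0, "grip": 30}, {"tx": 0, "ty": 0, "tz": 0, "rx": 0, "ry": 0, "rz": 0, "grip": 30}]'

```text
time: 7.15
eef_pos: [0.5171, 0.3073, 0.1751]
orientation: [0.652, 0.758, 0.0, 0.0]
wrist_force: [0.4, -0.8, 0.1]
grip_width: 0.53
grip_force: 36.4
```

Request:
step_arm --plan '[{"tx": 0, "ty": 0, "tz": -0.002, "rx": 0, "ry": 0, "rz": 0, "grip": 30}, {"tx": 0, "ty": 0, "tz": -0.001, "rx": 0, "ry": 0, "rz": 0, "grip": 30}, {"tx": 0, "ty": 0, "tz": 0, "rx": 0, "ry": 0, "rz": 0, "grip": 30}, {"tx": 0, "ty": 0, "tz": 0, "rx": 0, "ry": 0, "rz": 0, "grip": 30}, {"tx": 0, "ty": 0, "tz": 0, "rx": 0, "ry": 0, "rz": 0, "grip": 30}]'

```text
time: 7.57
eef_pos: [0.5171, 0.3073, 0.1721]
orientation: [0.653, 0.758, 0.0, 0.0]
wrist_force: [0.6, -0.1, 0.2]
grip_width: 0.535
grip_force: 36.5
```

Weight is on the tray; I'll open gently.

Request:
step_arm --plan '[{"tx": 0, "ty": 0, "tz": 0, "rx": 0, "ry": 0, "rz": 0, "grip": 58}, {"tx": 0, "ty": 0, "tz": 0, "rx": 0, "ry": 0, "rz": 0, "grip": 62}, {"tx": 0, "ty": 0, "tz": 0, "rx": 0, "ry": 0, "rz": 0, "grip": 68}, {"tx": 0, "ty": 0, "tz": 0, "rx": 0, "ry": 0, "rz": 0, "grip": 75}, {"tx": 0, "ty": 0, "tz": 0, "rx": 0, "ry": 0, "rz": 0, "grip": 85}, {"tx": 0, "ty": 0, "tz": 0, "rx": 0, "ry": 0, "rz": 0, "grip": 100}, {"tx": 0, "ty": 0, "tz": 0, "rx": 0, "ry": 0, "rz": 0, "grip": 100}, {"tx": 0, "ty": 0, "tz": 0, "rx": 0, "ry": 0, "rz": 0, "grip": 100}, {"tx": 0, "ty": 0, "tz": 0, "rx": 0, "ry": 0, "rz": 0, "grip": 100}]'

```text
time: 8.32
eef_pos: [0.5167, 0.3071, 0.1718]
orientation: [0.653, 0.758, 0.0, 0.0]
wrist_force: [-0.9, -0.1, -0.3]
grip_width: 1.002
grip_force: 0.0
```

```bash
python3 - <<'E'
from cell import *
from h import *
c=capture("side");cv2.imwrite("pics/s2.png",cv2.resize(c["pixels"][60:300,120:400,::-1],None,fx=2,fy=2))
W=cloud(c);z=W[...,2]
m=(abs(W[...,0]-.53)<.04)&(abs(W[...,1]-.2)<.04)&(z>.09)
print(np.median(z[m]),get_obs()["wrist_force"])
E
```

```text
0.14168569882635296 [-0.02314719  0.74961288  0.52166552]
```

View pics/s2.png

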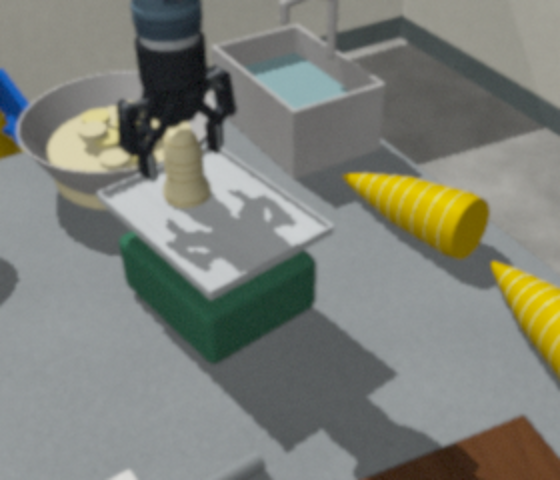

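Shoot A stands free at crop (185,165), with the fingers open either side and the tray sunk about 9 mm. Next I retreat upward and go to B.

Request:
step_arm --plan '[{"tx": 0, "ty": 0, "tz": 0.01, "rx": 0, "ry": 0, "rz": 0, "grip": 100}, {"tx": 0, "ty": 0, "tz": 0.02, "rx": 0, "ry": 0, "rz": 0, "grip": 100}, {"tx": 0, "ty": 0, "tz": 0.02, "rx": 0, "ry": 0, "rz": 0, "grip": 100}, {"tx": 0, "ty": 0, "tz": 0.025, "rx": 0, "ry": 0, "rz": 0, "grip": 100}, {"tx": 0, "ty": 0, "tz": 0.025, "rx": 0, "ry": 0, "rz": 0, "grip": 100}, {"tx": 0, "ty": 0, "tz": 0.01, "rx": 0, "ry": 0, "rz": 0, "grip": 100}, {"tx": -0.001, "ty": -0.031, "tz": 0, "rx": 0, "ry": 0, "rz": 0, "grip": 100}, {"tx": -0.001, "ty": -0.032, "tz": 0, "rx": 0, "ry": 0, "rz": 0, "grip": 100}, {"tx": -0.001, "ty": -0.032, "tz": 0, "rx": 0, "ry": 0, "rz": 0, "grip": 100}, {"tx": -0.001, "ty": -0.032, "tz": 0, "rx": 0, "ry": 0, "rz": 0, "grip": 100}, {"tx": -0.001, "ty": -0.032, "tz": 0, "rx": 0, "ry": 0, "rz": 0, "grip": 100}, {"tx": -0.001, "ty": -0.032, "tz": 0, "rx": 0, "ry": 0, "rz": 0, "grip": 100}]'

```text
time: 9.37
eef_pos: [0.5106, 0.1148, 0.2828]
orientation: [0.652, 0.758, 0.0, 0.0]
wrist_force: [0.3, -0.3, -0.1]
grip_width: 1.0
grip_force: 0.0
```

Request:
step_arm --plan '[{"tx": -0.001, "ty": -0.032, "tz": 0, "rx": 0, "ry": 0, "rz": 0, "grip": 100}, {"tx": -0.001, "ty": -0.032, "tz": 0, "rx": 0, "ry": 0, "rz": 0, "grip": 100}, {"tx": -0.001, "ty": -0.032, "tz": 0, "rx": 0, "ry": 0, "rz": 0, "grip": 100}, {"tx": -0.001, "ty": -0.032, "tz": -0.005, "rx": 0, "ry": 0, "rz": 0, "grip": 100}, {"tx": -0.001, "ty": -0.032, "tz": -0.01, "rx": 0, "ry": 0, "rz": 0, "grip": 100}, {"tx": -0.001, "ty": -0.032, "tz": -0.01, "rx": 0, "ry": 0, "rz": 0, "grip": 100}, {"tx": -0.001, "ty": -0.032, "tz": -0.01, "rx": 0, "ry": 0, "rz": 0, "grip": 100}, {"tx": -0.001, "ty": -0.032, "tz": -0.01, "rx": 0, "ry": 0, "rz": 0, "grip": 100}, {"tx": -0.001, "ty": -0.032, "tz": -0.01, "rx": 0, "ry": 0, "rz": 0, "grip": 100}, {"tx": -0.001, "ty": -0.032, "tz": -0.01, "rx": 0, "ry": 0, "rz": 0, "grip": 100}, {"tx": -0.001, "ty": -0.032, "tz": 0, "rx": 0, "ry": 0, "rz": 0, "grip": 100}, {"tx": -0.001, "ty": -0.032, "tz": 0, "rx": 0, "ry": 0, "rz": 0, "grip": 100}]'

```text
time: 10.37
eef_pos: [0.4981, -0.2693, 0.2169]
orientation: [0.653, 0.758, 0.0, -0.0]
wrist_force: [0.9, -0.4, -0.5]
grip_width: 1.002
grip_force: 0.0
```

Request:
step_arm --plan '[{"tx": -0.001, "ty": -0.032, "tz": 0, "rx": 0, "ry": 0, "rz": 0, "grip": 100}, {"tx": -0.001, "ty": -0.034, "tz": 0, "rx": 0, "ry": 0, "rz": 0, "grip": 100}, {"tx": 0, "ty": 0, "tz": 0, "rx": 0, "ry": 0, "rz": 0, "grip": 100}, {"tx": 0, "ty": 0, "tz": 0, "rx": 0, "ry": 0, "rz": 0, "grip": 100}, {"tx": 0, "ty": 0, "tz": 0, "rx": 0, "ry": 0, "rz": 0, "grip": 100}]'

```text
time: 10.78
eef_pos: [0.4967, -0.3337, 0.2172]
orientation: [0.653, 0.758, 0.0, -0.0]
wrist_force: [0.5, 0.9, 0.3]
grip_width: 1.0
grip_force: 0.0
```

Down 0.166 to 0.051, grip and lift.

Request:
step_arm --plan '[{"tx": 0, "ty": 0, "tz": -0.015, "rx": 0, "ry": 0, "rz": 0, "grip": 100}, {"tx": 0, "ty": 0, "tz": -0.025, "rx": 0, "ry": 0, "rz": 0, "grip": 100}, {"tx": 0, "ty": 0, "tz": -0.025, "rx": 0, "ry": 0, "rz": 0, "grip": 100}, {"tx": 0, "ty": 0, "tz": -0.025, "rx": 0, "ry": 0, "rz": 0, "grip": 100}, {"tx": 0, "ty": 0, "tz": -0.025, "rx": 0, "ry": 0, "rz": 0, "grip": 100}, {"tx": 0, "ty": 0, "tz": -0.02, "rx": 0, "ry": 0, "rz": 0, "grip": 100}, {"tx": 0, "ty": 0, "tz": -0.015, "rx": 0, "ry": 0, "rz": 0, "grip": 100}, {"tx": 0, "ty": 0, "tz": -0.01, "rx": 0, "ry": 0, "rz": 0, "grip": 100}, {"tx": 0, "ty": 0, "tz": -0.006, "rx": 0, "ry": 0, "rz": 0, "grip": 100}, {"tx": 0, "ty": 0, "tz": 0, "rx": 0, "ry": 0, "rz": 0, "grip": 100}, {"tx": 0, "ty": 0, "tz": 0, "rx": 0, "ry": 0, "rz": 0, "grip": 100}]'

```text
time: 11.7
eef_pos: [0.4972, -0.3336, 0.0516]
orientation: [0.652, 0.758, 0.0, 0.0]
wrist_force: [0.3, 1.2, 0.4]
grip_width: 0.997
grip_force: 0.0
```

Request:
step_arm --plan '[{"tx": 0, "ty": 0, "tz": 0, "rx": 0, "ry": 0, "rz": 0, "grip": 30}, {"tx": 0, "ty": 0, "tz": 0, "rx": 0, "ry": 0, "rz": 0, "grip": 30}, {"tx": 0, "ty": 0, "tz": 0, "rx": 0, "ry": 0, "rz": 0, "grip": 30}, {"tx": 0, "ty": 0, "tz": 0, "rx": 0, "ry": 0, "rz": 0, "grip": 30}, {"tx": 0, "ty": 0, "tz": 0, "rx": 0, "ry": 0, "rz": 0, "grip": 30}, {"tx": 0, "ty": 0, "tz": 0, "rx": 0, "ry": 0, "rz": 0, "grip": 30}, {"tx": 0, "ty": 0, "tz": 0, "rx": 0, "ry": 0, "rz": 0, "grip": 30}, {"tx": 0, "ty": 0, "tz": 0, "rx": 0, "ry": 0, "rz": 0, "grip": 30}]' --squeeze 35

```text
time: 12.37
eef_pos: [0.4974, -0.3345, 0.0519]
orientation: [0.653, 0.758, 0.0, 0.001]
wrist_force: [-0.4, 0.1, 5.9]
grip_width: 0.527
grip_force: 36.7
```

Request:
step_arm --plan '[{"tx": 0, "ty": 0, "tz": 0.005, "rx": 0, "ry": 0, "rz": 0, "grip": 30}, {"tx": 0, "ty": 0, "tz": 0.01, "rx": 0, "ry": 0, "rz": 0, "grip": 30}, {"tx": 0, "ty": 0, "tz": 0.02, "rx": 0, "ry": 0, "rz": 0, "grip": 30}, {"tx": 0, "ty": 0, "tz": 0.025, "rx": 0, "ry": 0, "rz": 0, "grip": 30}, {"tx": 0, "ty": 0, "tz": 0.025, "rx": 0, "ry": 0, "rz": 0, "grip": 30}, {"tx": 0, "ty": 0, "tz": 0.025, "rx": 0, "ry": 0, "rz": 0, "grip": 30}, {"tx": 0, "ty": 0, "tz": 0.025, "rx": 0, "ry": 0, "rz": 0, "grip": 30}, {"tx": 0, "ty": 0, "tz": 0.025, "rx": 0, "ry": 0, "rz": 0, "grip": 30}, {"tx": 0, "ty": 0, "tz": 0.015, "rx": 0, "ry": 0, "rz": 0, "grip": 30}, {"tx": 0, "ty": 0, "tz": 0.005, "rx": 0, "ry": 0, "rz": 0, "grip": 30}, {"tx": 0, "ty": 0, "tz": 0, "rx": 0, "ry": 0, "rz": 0, "grip": 30}, {"tx": 0, "ty": 0, "tz": 0, "rx": 0, "ry": 0, "rz": 0, "grip": 30}]'

```text
time: 13.37
eef_pos: [0.4964, -0.3336, 0.23]
orientation: [0.653, 0.758, 0.0, -0.001]
wrist_force: [1.0, 1.0, -2.6]
grip_width: 0.525
grip_force: 36.3
```

Request:
step_arm --plan '[{"tx": 0.0018, "ty": 0.01, "tz": 0, "rx": 0, "ry": 0, "rz": 0, "grip": 30}, {"tx": 0.0018, "ty": 0.02, "tz": 0, "rx": 0, "ry": 0, "rz": 0, "grip": 30}, {"tx": 0.0018, "ty": 0.03, "tz": 0, "rx": 0, "ry": 0, "rz": 0, "grip": 30}, {"tx": 0.0018, "ty": 0.03, "tz": 0, "rx": 0, "ry": 0, "rz": 0, "grip": 30}, {"tx": 0.0018, "ty": 0.03, "tz": 0, "rx": 0, "ry": 0, "rz": 0, "grip": 30}, {"tx": 0.0018, "ty": 0.03, "tz": 0, "rx": 0, "ry": 0, "rz": 0, "grip": 30}, {"tx": 0.0018, "ty": 0.03, "tz": 0, "rx": 0, "ry": 0, "rz": 0, "grip": 30}, {"tx": 0.0018, "ty": 0.03, "tz": 0, "rx": 0, "ry": 0, "rz": 0, "grip": 30}, {"tx": 0.0018, "ty": 0.03, "tz": 0, "rx": 0, "ry": 0, "rz": 0, "grip": 30}, {"tx": 0.0018, "ty": 0.03, "tz": 0, "rx": 0, "ry": 0, "rz": 0, "grip": 30}]'

```text
time: 14.2
eef_pos: [0.5132, -0.0614, 0.2292]
orientation: [0.652, 0.758, -0.001, -0.002]
wrist_force: [1.1, -0.9, -1.6]
grip_width: 0.528
grip_force: 36.3
```

Request:
step_arm --plan '[{"tx": 0.0018, "ty": 0.03, "tz": 0, "rx": 0, "ry": 0, "rz": 0, "grip": 30}, {"tx": 0.0018, "ty": 0.03, "tz": 0, "rx": 0, "ry": 0, "rz": 0, "grip": 30}, {"tx": 0.0018, "ty": 0.03, "tz": 0, "rx": 0, "ry": 0, "rz": 0, "grip": 30}, {"tx": 0.0018, "ty": 0.03, "tz": 0, "rx": 0, "ry": 0, "rz": 0, "grip": 30}, {"tx": 0.0018, "ty": 0.03, "tz": 0, "rx": 0, "ry": 0, "rz": 0, "grip": 30}, {"tx": 0.0018, "ty": 0.03, "tz": 0, "rx": 0, "ry": 0, "rz": 0, "grip": 30}, {"tx": 0.0018, "ty": 0.03, "tz": 0, "rx": 0, "ry": 0, "rz": 0, "grip": 30}, {"tx": 0.0018, "ty": 0.03, "tz": 0, "rx": 0, "ry": 0, "rz": 0, "grip": 30}, {"tx": 0.0018, "ty": 0.02, "tz": 0, "rx": 0, "ry": 0, "rz": 0, "grip": 30}, {"tx": 0.0018, "ty": 0.007, "tz": 0, "rx": 0, "ry": 0, "rz": 0, "grip": 30}, {"tx": 0, "ty": 0, "tz": 0, "rx": 0, "ry": 0, "rz": 0, "grip": 30}, {"tx": 0, "ty": 0, "tz": 0, "rx": 0, "ry": 0, "rz": 0, "grip": 30}]'

```text
time: 15.2
eef_pos: [0.5319, 0.2028, 0.2297]
orientation: [0.652, 0.758, -0.001, -0.0]
wrist_force: [0.3, 0.2, -2.8]
grip_width: 0.524
grip_force: 36.3
```

```bash
python3 - <<'E'
from cell import *
from h import *
for i in range(3): print(get_obs()["wrist_force"],get_obs()["eef_pos"]);c=capture("side")
cv2.imwrite("pics/s3.png",cv2.resize(c["pixels"][60:300,120:400,::-1],None,fx=2,fy=2))
E
```

```text
[ 0.32605342  0.18054346 -2.82210631] [0.53185525 0.20283296 0.22971974]
[-0.1244818  -0.2685617  -2.06186818] [0.53207096 0.20227664 0.23003727]
[ 0.24966808 -0.21181307 -2.05858283] [0.53227401 0.20195417 0.23029459]
```

View pics/s3.png

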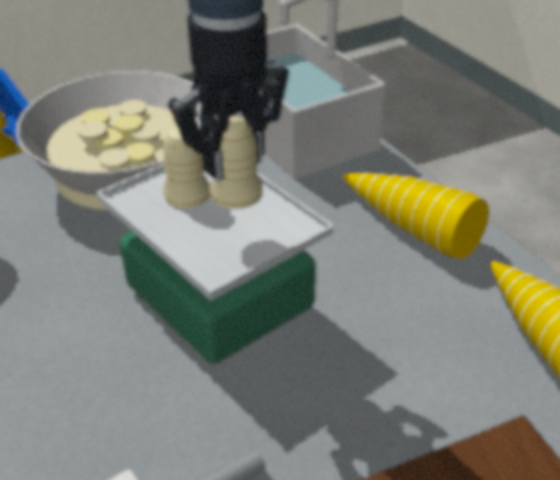

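B hangs at about crop (237,160), clear of A, which stands at (185,165). Contact should come after about 58 mm and full support after about 68 mm.

Request:
step_arm --plan '[{"tx": 0, "ty": 0, "tz": -0.01, "rx": 0, "ry": 0, "rz": 0, "grip": 30}, {"tx": 0, "ty": 0, "tz": -0.015, "rx": 0, "ry": 0, "rz": 0, "grip": 30}, {"tx": 0, "ty": 0, "tz": -0.015, "rx": 0, "ry": 0, "rz": 0, "grip": 30}, {"tx": 0, "ty": 0, "tz": -0.007, "rx": 0, "ry": 0, "rz": 0, "grip": 30}, {"tx": 0, "ty": 0, "tz": -0.003, "rx": 0, "ry": 0, "rz": 0, "grip": 30}, {"tx": 0, "ty": 0, "tz": -0.003, "rx": 0, "ry": 0, "rz": 0, "grip": 30}, {"tx": 0, "ty": 0, "tz": -0.003, "rx": 0, "ry": 0, "rz": 0, "grip": 30}, {"tx": 0, "ty": 0, "tz": -0.003, "rx": 0, "ry": 0, "rz": 0, "grip": 30}, {"tx": 0, "ty": 0, "tz": -0.003, "rx": 0, "ry": 0, "rz": 0, "grip": 30}, {"tx": 0, "ty": 0, "tz": -0.003, "rx": 0, "ry": 0, "rz": 0, "grip": 30}, {"tx": 0, "ty": 0, "tz": 0, "rx": 0, "ry": 0, "rz": 0, "grip": 30}, {"tx": 0, "ty": 0, "tz": 0, "rx": 0, "ry": 0, "rz": 0, "grip": 30}]'

```text
time: 16.35
eef_pos: [0.533, 0.2032, 0.166]
orientation: [0.652, 0.758, 0.0, 0.0]
wrist_force: [0.5, -0.8, -1.2]
grip_width: 0.526
grip_force: 36.4
```

Request:
step_arm --plan '[{"tx": 0, "ty": 0, "tz": -0.002, "rx": 0, "ry": 0, "rz": 0, "grip": 30}, {"tx": 0, "ty": 0, "tz": 0, "rx": 0, "ry": 0, "rz": 0, "grip": 30}, {"tx": 0, "ty": 0, "tz": 0, "rx": 0, "ry": 0, "rz": 0, "grip": 30}, {"tx": 0, "ty": 0, "tz": 0, "rx": 0, "ry": 0, "rz": 0, "grip": 30}]'

```text
time: 16.68
eef_pos: [0.533, 0.2032, 0.1641]
orientation: [0.652, 0.758, 0.0, 0.0]
wrist_force: [0.1, -0.1, 0.2]
grip_width: 0.522
grip_force: 36.5
```

```bash
python3 - <<'E'
from cell import *
from h import *
for i in range(3):
    print(get_obs()["wrist_force"],get_obs()["eef_pos"][2]);c=capture("side")
W=cloud(c);z=W[...,2];m=(abs(W[...,0]-.54)<.05)&(abs(W[...,1]-.155)<.012)&(z>.09)&(z<.16)
print(np.percentile(z[m],[10,50,90]))
E
```

```text
[ 0.12195955 -0.08278041  0.18335025] 0.16406660543995727
[ 0.33866017  0.00500073 -0.23445218] 0.16402437005544665
[ 0.26080245  0.38772635 -0.41778897] 0.1640233981742067
[0.09132862 0.13326588 0.13498608]
```

Request:
step_arm --plan '[{"tx": 0, "ty": 0, "tz": 0, "rx": 0, "ry": 0, "rz": 0, "grip": 58}, {"tx": 0, "ty": 0, "tz": 0, "rx": 0, "ry": 0, "rz": 0, "grip": 62}, {"tx": 0, "ty": 0, "tz": 0, "rx": 0, "ry": 0, "rz": 0, "grip": 68}, {"tx": 0, "ty": 0, "tz": 0, "rx": 0, "ry": 0, "rz": 0, "grip": 75}, {"tx": 0, "ty": 0, "tz": 0, "rx": 0, "ry": 0, "rz": 0, "grip": 85}, {"tx": 0, "ty": 0, "tz": 0, "rx": 0, "ry": 0, "rz": 0, "grip": 100}, {"tx": 0, "ty": 0, "tz": 0, "rx": 0, "ry": 0, "rz": 0, "grip": 100}, {"tx": 0, "ty": 0, "tz": 0, "rx": 0, "ry": 0, "rz": 0, "grip": 100}, {"tx": 0, "ty": 0, "tz": 0, "rx": 0, "ry": 0, "rz": 0, "grip": 100}]'

```text
time: 17.58
eef_pos: [0.5328, 0.2031, 0.1638]
orientation: [0.653, 0.758, 0.0, 0.0]
wrist_force: [-0.3, -1.1, 0.4]
grip_width: 0.996
grip_force: 0.0
```

Request:
step_arm --plan '[{"tx": 0, "ty": 0, "tz": 0.01, "rx": 0, "ry": 0, "rz": 0, "grip": 100}, {"tx": 0, "ty": 0, "tz": 0.02, "rx": 0, "ry": 0, "rz": 0, "grip": 100}, {"tx": 0, "ty": 0, "tz": 0.02, "rx": 0, "ry": 0, "rz": 0, "grip": 100}, {"tx": 0, "ty": 0, "tz": 0.025, "rx": 0, "ry": 0, "rz": 0, "grip": 100}, {"tx": 0, "ty": 0, "tz": 0.025, "rx": 0, "ry": 0, "rz": 0, "grip": 100}, {"tx": 0, "ty": 0, "tz": 0.025, "rx": 0, "ry": 0, "rz": 0, "grip": 100}, {"tx": 0, "ty": 0, "tz": 0.015, "rx": 0, "ry": 0, "rz": 0, "grip": 100}, {"tx": 0, "ty": 0, "tz": 0, "rx": 0, "ry": 0, "rz": 0, "grip": 100}, {"tx": 0, "ty": 0, "tz": 0, "rx": 0, "ry": 0, "rz": 0, "grip": 100}, {"tx": 0, "ty": 0, "tz": 0, "rx": 0, "ry": 0, "rz": 0, "grip": 100}, {"tx": 0, "ty": 0, "tz": 0, "rx": 0, "ry": 0, "rz": 0, "grip": 100}, {"tx": 0, "ty": 0, "tz": 0, "rx": 0, "ry": 0, "rz": 0, "grip": 100}]'

```text
time: 18.58
eef_pos: [0.532, 0.2029, 0.3024]
orientation: [0.653, 0.758, -0.001, -0.001]
wrist_force: [-0.2, -0.3, -0.3]
grip_width: 0.997
grip_force: 0.0
```

```bash
python3 - <<'E'
from cell import *
from h import *
c=capture("side")
cv2.imwrite("pics/s4.png",c["pixels"][:,:,::-1])
W=cloud(c);z=W[...,2];m=(abs(W[...,0]-.54)<.04)&(abs(W[...,1]-.165)<.012)&(z>.1)&(z<.16)
print(np.percentile(z[m],[10,50,90]),get_obs()["wrist_force"])
E
```

```text
[0.13058275 0.13193072 0.14285341] [-0.45574975  0.13780602  0.38953427]
```

View pics/s4.png

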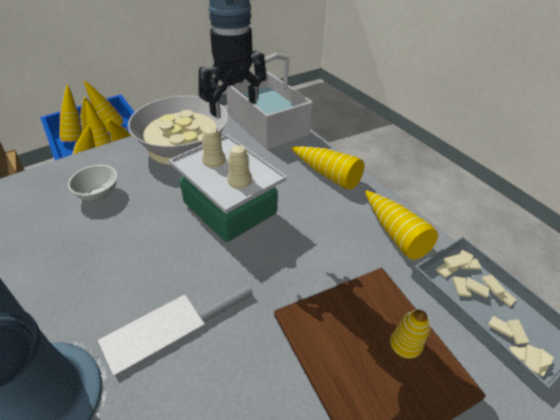

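Both peeled shoots stand upright on the tray at (212,147) and (238,167), with the tray sunk about 18 mm. The gripper is clear, and the yellow shoot is untouched at (410,335).

```bash
python3 -c "
from cell import *
print(close_job())"
```

```text
the job is handed in; nothing more can be done
None
```

Both peeled shoots are standing upright side by side on the scale tray, which has sunk about 18 mm; the yellow shoot was left where it stood, and the job was handed in at about 19 s.

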